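# Tap a boss: half a turn in, a quarter back

### The arm

A 6-joint arm with a two-finger parallel gripper is mounted at the origin on a cart in front of the work surface, level with it; the furniture and walls round the work are solid. World frame = base frame: x ahead of the robot, y to its left, z up, the work surface at z = 0. Lengths are in mm, angles in rad, forces in N, time in s.
With the tool pointing down it reaches from about 400 to 825 mm from the base axis. Payload 7 kg.
Tool frame: the origin (TCP) lies at the very end of the fingers, on their centre line; the grasp point (between the pads) lies 19 mm behind it; z points along the fingers, y is the line along which they close (so a half turn about z gives the same grasp; the last joint's range is limited). The gripper opens to 88 mm and grips with 3 to 60 N. Pads are 19 mm wide; open, the fingers measure 130 mm over their backs; the gripper's body (78 mm by 193 mm) begins 47 mm behind the grasp point.
Start: joints at [1.556, 0.359, 0.012, 0, -1.224, -0.288], TCP at [201.29, 644.265, 226.561] pointing down, gripper open.
Joint ranges: [-3.07, 3.07], [-1.43, 2.12], [-1.02, 1.25], [-3.03, 1.67], [-3.05, -0], [-3.03, 3.03]. Speed limits (rad/s): [2.39, 2.39, 3.01, 3.14, 3.14, 3.14].

### API

Orientations are given as a unit quaternion [x, y, z, w].
In Python, from plant import bot gives the robot as it stands. Calls block until the motion is done:
- bot.move_ptp(position, orientation): joint-space move of the TCP to a pose.
- bot.line_to(position, velocity=150, ori=None): straight line of the TCP; ori=None keeps the orientation; velocity is the mean speed in mm/s.
- bot.move_joints(angles): joint-space move.
- bot.move_gripper(opening, force=None): finger opening in mm; force is the grip in N (None keeps the last); returns when the fingers have stopped.
- bot.pause(seconds).
- bot.solve_ik(position, orientation): joint angles nearest the present ones, or None.
- bot.read_state(): the state.
- bot.camera(name): name is "side" or "top"; returns the picture (420x560x3 uint8, red, green, blue); there is no depth.
- bot.get_calibration(name): a dict with "fx", "fy", "cx", "cy" (pixels), "view" (4x4, takes a point from world to camera coordinates). Camera axes: x right, y up, looking along -z (the intrinsics and any distortion apply to the point x, -y, -z); pixel columns grow to the right and rows downward; lengths in mm; the calibration is good to about 2 mm. A picture is of the moment at which its call begins. get_calibration takes no time and is no camera call.
A pose or a line that the arm cannot do raises bot.Unreachable and nothing moves.
- bot.close_job(): hands the job in; it is judged then, once.
The state is a dict: "t": time; "joint_pos": joint angles; "qvel": joint speeds; "tau": joint torques, N m; "tcp_pos": TCP position; "eef_rot": TCP orientation; "contact_force": force on the tool from outside, world axes, zero at the start; "moment": the same for the moment, N m; "width": finger opening in mm; "finger_force": force on a finger pad.
Only numpy, scipy, OpenCV 4.12 (cv2) and the standard library are available. Lean on these libraries where they do the work, as an engineer would, in place of code of your own. Each camera call takes 0.05 s, during which the arm holds its last target. There are 200 camera calls.

### The job

The thread tap is already started in the boss of the clamped block. Put the tap wrench on its square and work the tap clockwise to depth in the proper way, about half a turn forward and then a quarter turn back, twice over, and then forward until its collar just comes home on the boss. Taps are brittle, so never load it hard sideways, downwards or against the stop; leave the wrench sitting on the tap and the things around it undisturbed.

Things in the scene. Friction and masses are not known exactly. Their poses are not given: they have to be found in the camera images.
- block: the fixed work piece: a steel base plate 130 x 90 x 10 (130 along its x), bolted to the bench, with a bare aluminium block 74 x 74 x 35 held by two steel toe clamps on its +x and -x sides (tops at 53, their bolt heads at 59) and a round boss 48 across on top (face 51 above the bench). Origin under the centre of the base plate, z up.
- tap_top (a point): centre of the flat top of the tap, on its axis, z up; does not turn with it. Starts 100 to 101 above the bench and sinks 5 mm a turn clockwise; home at 96.4. The upright steel tap on the block's centre: stop collar 34 across, 8 thick, above the boss; shank 19 across; driving square 16 wide, 18 long, its top 3 tapered to 13 as a lead.
- tap_stop (a point): centre of the underside of the tap's stop collar; 55.1 to 55.6 above the bench at the start, 51 when home on the boss, which is a hard stop 5.2 to 5.8 rad from the start. The tap drags with about 0.12 N m either way and stays where it is left. The yaw of its square is not measured: it lies 0 to 0.6 rad clockwise of the block's yaw, and must be seen or felt.
- wrench: loose steel tap wrench, 0.2-0.4 kg, upright on the bench: body 46 (x) x 34 (y) x 30 high, in its underside a square socket (17.5 wide, sides along x and y, 18 deep, mouth chamfered 2), cross bar along x (160 long, 15 thick at the ends, 20 up), round stem 22 across from 30 to 72 up. Origin: centre of the underside, z up. Fits in any of four quarter turns, with 0.1 rad of play either way.
- wrench_stem (a point): middle of the upright stem of the wrench, 54 above its underside: the place to grip and turn it, from above.
- wrench_socket (a point): centre of the roof of the wrench's socket, 18 above its underside; it lies on the tap's top when the wrench is fully on.
- bolt_tin: bystander: open tin of bolts, 83 x 72 x 51, origin under its centre.
- tape_measure: bystander: tape measure, 35 x 67 x 60, origin under its centre.
- glue_bottle: bystander: upright glue bottle, 43 x 47 x 148, origin under its centre.

How it is judged:
By the outcome, as a careful person would: the job done as asked, in the order asked, and still so for the second after the job is handed in, with the robot touching nothing.
It also fails if it takes over 72 s, if anything falls off the work surface, if the arm or the gripper's body presses on something with over 40 N, if the wrist force passes 120 N, or if a joint passes its speed limit or range.

## Working session

There is one attempt and no reset: what is moved stays moved. The work goes in short steps, each a Python script; the robot and the scene stay as the last script left them, time stands still between calls to the robot, and variables do not carry over. Pictures are saved under pics/ and viewed, at most 10 in all, crops included, and the job is handed in when it is done.

```bash
ls; mkdir -p pics; python3 - <<'E'
from plant import bot
import cv2,numpy as np
for n in("side","top"):
    im=bot.camera(n); cv2.imwrite(f"pics/{n}0.png",im[:,:,::-1]); c=bot.get_calibration(n); print(n,{k:(np.round(v,3).tolist()) for k,v in c.items()})
s=bot.read_state(); print(s)
E
```

```text
pics
side {'fx': 482.841, 'fy': 482.841, 'cx': 282.45, 'cy': 212.991, 'view': [[0.13, -0.991, -0.019, -266.069], [0.691, 0.077, 0.719, -474.557], [-0.711, -0.107, 0.695, -516.743], [0.0, 0.0, 0.0, 1.0]]}
top {'fx': 520.897, 'fy': 520.897, 'cx': 286.087, 'cy': 205.929, 'view': [[0.178, -0.984, 0.004, -297.983], [0.961, 0.175, 0.214, -579.201], [-0.211, -0.034, 0.977, -827.859], [0.0, 0.0, 0.0, 1.0]]}
{'t': 0.1, 'joint_pos': array([ 1.55608645e+00,  3.59320775e-01,  1.11602141e-02, -2.67735130e-04,
       -1.22411136e+00, -2.88107817e-01]), 'qvel': array([-0.00010697, -0.00279868,  0.0024543 ,  0.00043311, -0.0006583 ,
       -0.00012308]), 'tau': array([-7.58928672e-04, -5.84161127e+01,  2.93750274e+01,  7.01546609e+00,
        1.00862994e-02, -5.35588163e-05]), 'tcp_pos': array([201.19740564, 643.86539106, 225.72440725]), 'eef_rot': array([ 9.88552409e-01, -1.50876025e-01, -2.41527411e-05,  7.48068408e-04]), 'contact_force': array([ 0.37236005, -0.27468329,  0.22809465]), 'moment': array([ 0.01265859, -0.00860399, -0.02647604]), 'finger_force': 0.0, 'width': 87.61947641351381}
```

View pics/side0.png

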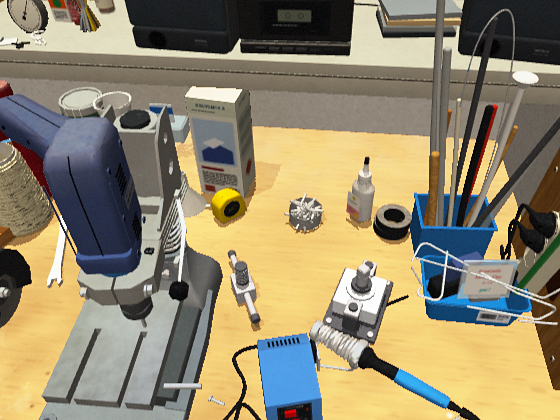

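View pics/top0.png

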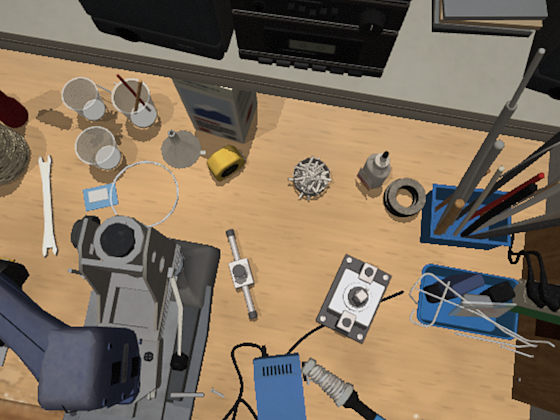

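The side view shows the wrench near (242,285) and the tap/block near (360,295). The top view has the wrench at (241,273) and the tap at about (359,296). Next I'll enlarge both.

```bash
python3 - <<'E'
import cv2,numpy as np
t=cv2.imread("pics/top0.png");s=cv2.imread("pics/side0.png")
f=lambda im,x,y:cv2.resize(im[y:y+100,x:x+133],(400,300),interpolation=cv2.INTER_CUBIC)
cv2.imwrite("pics/c.png",np.vstack([np.hstack([f(t,175,223),f(t,290,246)]),np.hstack([f(s,175,240),f(s,295,252)])]))
E
cat > h.py <<'E'
from plant import bot
import cv2,numpy as np
def ray(n,px):
    c=bot.get_calibration(n);V=np.array(c["view"]);R=V[:3,:3]
    d=R.T@np.array([(px[0]-c["cx"])/c["fx"],-(px[1]-c["cy"])/c["fy"],-1]);return -R.T@V[:3,3],d
def plane(n,px,z):
    o,d=ray(n,px);return o+d*(z-o[2])/d[2]
def proj(n,p):
    c=bot.get_calibration(n);V=np.array(c["view"]);q=V[:3,:3]@np.array(p)+V[:3,3]
    return np.array([c["cx"]+c["fx"]*q[0]/-q[2],c["cy"]-c["fy"]*q[1]/-q[2]])
E
python3 -c "
from h import *
print(proj('top',(201,644,226)),bot.get_calibration('top').keys())"
```

```text
[-408.19275267  380.42446849] dict_keys(['fx', 'fy', 'cx', 'cy', 'view'])
```

View pics/c.png

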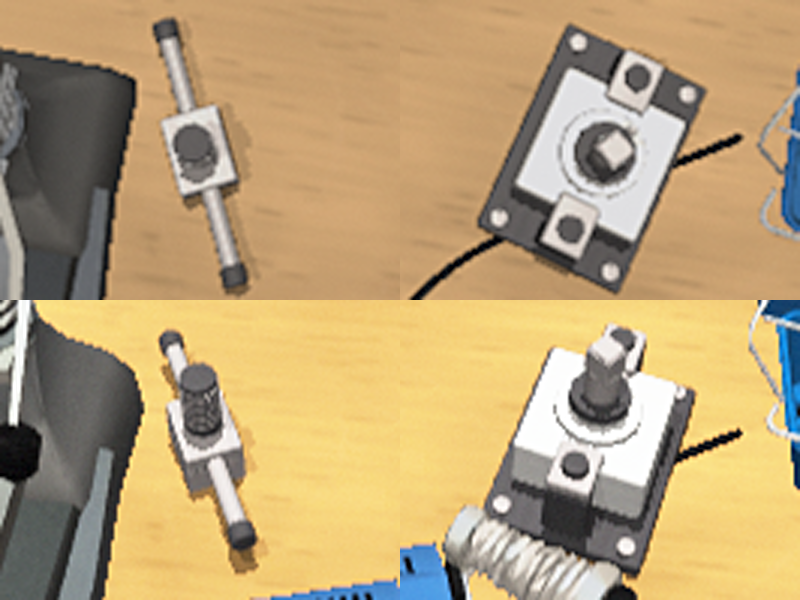

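The crop resolves both: the wrench stem top is at crop (193,140), and the tap is a tilted square at (612,150). I'll compute positions and estimate the yaw of the square.

```bash
python3 - <<'E'
from h import *
P=lambda n,x0,y0,u,v,z:plane(n,(x0+(u+.5)/3.0075-.5,y0+(v+.5)/3-.5),z)
T=lambda x0,y0,u,v,z:P("top",x0,y0,u,v,z)
a=T(175,223,164,28,24);b=T(175,223,235,278,24)
print("bar",a,b,np.linalg.norm(a-b),(a+b)/2,np.arctan2(*(a-b)[1::-1]))
print("stem top",T(175,223,193,140,72),P("side",175,240,199,378-300,72))
bl=[T(290,246,u,v,10) for u,v in((170,24),(306,90),(218,292),(78,228))]
print("base",np.round(bl,1).tolist(),np.mean(bl,0)); e=[bl[i]-bl[(i+1)%4] for i in range(4)]
print([ (round(np.linalg.norm(x)),round(np.arctan2(x[1],x[0]),3)) for x in e])
print("boss",T(290,246,203,151,51)); print("taptop",T(290,246,212,150,100.5),P("side",295,252,207,45,100.5))
for n,px in(("tin",(311,178)),("bottle",(375,172)),("bluebin",(468,215)),("bin2",(415,305)),("tape",(403,200)),("press edge",(217,248)),("press lever",(175,330)),("presshead",(190,262))):
    print(n,plane("top",px,30).round())
t=cv2.imread("pics/top0.png");s=cv2.imread("pics/side0.png")
def f(im,n,p,h=14):
    u,v=np.round(proj(n,p)).astype(int);print(n,u-h,v-h);return cv2.resize(im[v-h:v+h,u-h:u+h],(392,392),interpolation=cv2.INTER_CUBIC)
p=T(290,246,212,150,100.5)
cv2.imwrite("pics/d.png",np.hstack([f(t,"top",p),f(s,"side",p)]))
E
```

```text
bar [567.19084761 -97.68688576  24.        ] [ 433.12699221 -166.39696473   24.        ] 150.64591689447246 [ 500.15891991 -132.04192524   24.        ] 0.4736114301038285
stem top [ 501.98910647 -132.31677505   72.        ] [ 499.29776304 -134.10786625   72.        ]
base [[568.2, -308.5, 10.0], [544.0, -393.1, 10.0], [421.0, -359.3, 10.0], [442.0, -274.6, 10.0]] [ 493.7956966 -333.8888044   10.       ]
[(88, np.float64(1.292)), (128, np.float64(-0.269)), (87, np.float64(-1.814)), (131, np.float64(2.879))]
boss [ 495.3896652  -333.62295919   51.        ]
taptop [ 493.36539216 -331.81395728  100.5       ] [ 496.46237002 -334.62772457  100.5       ]
tin [ 689. -223.   30.]
bottle [ 721. -335.   30.]
bluebin [ 672. -509.   30.]
bin2 [ 499. -436.   30.]
tape [ 678. -392.   30.]
press edge [535. -83.  30.]
press lever [386. -42.  30.]
presshead [503. -42.  30.]
top 346 282
side 348 254
```

View pics/d.png

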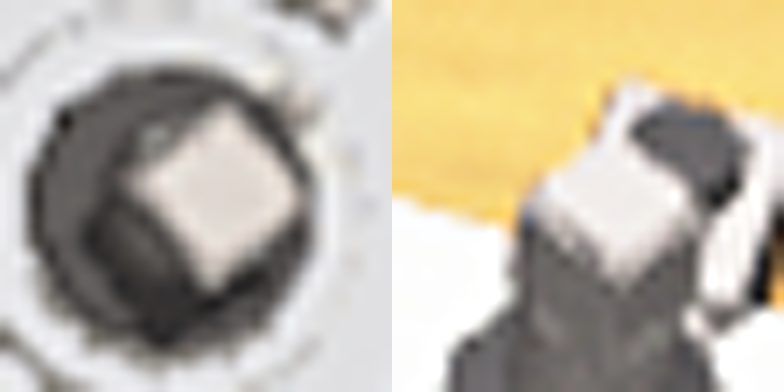

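The top view shows the tap's top face with corners at (228,105), (298,193), (210,283) and (130,190) in the crop. The side view shows the same face with corners at about (602,140), (690,205), (622,280) and (545,200).

```bash
python3 - <<'E'
from h import *
for n,o,cs in(("top",(346,282),((228,105),(298,193),(210,283),(130,190))),("side",(348,254),((210,137),(298,205),(230,280),(153,200)))):
    q=[plane(n,(o[0]+(u+.5)/14-.5,o[1]+(v+.5)/14-.5),100.3) for u,v in cs]
    print(n,np.mean(q,0).round(1)); 
    for i in range(4):
        x=q[i]-q[(i+1)%4];a=np.arctan2(x[1],x[0]);print(round(np.linalg.norm(x),1),round((a+np.pi/4)%(np.pi/2)-np.pi/4,3))
s=bot.read_state()
from scipy.spatial.transform import Rotation as R
for p in((500.5,-133,120),(495,-333.3,140)):
  for y in np.arange(-np.pi,np.pi,.4):
    q=(R.from_euler("z",y)*R.from_euler("x",np.pi)).as_quat(); j=bot.solve_ik(p,q); print(p[1],round(y,2),None if j is None else np.round(j,2))
E
```

```text
top [ 494.2 -333.1  100.3]
12.4 -0.733
14.3 -0.618
13.5 -0.69
14.8 -0.696
side [ 493.5 -334.6  100.3]
13.3 -0.729
13.9 -0.569
13.7 0.69
11.8 -0.559
-133 -3.14 [ 0.12  0.2  -0.48 -0.   -0.89 -1.69]
-133 -2.74 [ 0.12  0.2  -0.48 -0.   -0.89 -1.29]
-133 -2.34 [ 0.12  0.2  -0.48  0.   -0.89 -0.89]
-133 -1.94 [ 0.12  0.2  -0.48  0.   -0.89 -0.49]
-133 -1.54 [ 0.12  0.2  -0.48  0.   -0.89 -0.09]
-133 -1.14 [ 0.12  0.2  -0.48  0.   -0.89  0.31]
-133 -0.74 [ 0.12  0.2  -0.48  0.   -0.89  0.71]
-133 -0.34 [ 0.12  0.2  -0.48  0.   -0.89  1.11]
-133 0.06 [ 0.12  0.2  -0.48  0.   -0.89  1.51]
-133 0.46 [ 0.12  0.2  -0.48  0.   -0.89  1.91]
-133 0.86 [ 0.12  0.2  -0.48  0.   -0.89  2.31]
-133 1.26 [ 0.12  0.2  -0.48  0.   -0.89  2.71]
-133 1.66 None
-133 2.06 [ 0.12  0.2  -0.48 -0.   -0.89 -2.77]
-133 2.46 [ 0.12  0.2  -0.48 -0.   -0.89 -2.37]
-133 2.86 [ 0.12  0.2  -0.48 -0.   -0.89 -1.97]
-333.3 -3.14 [-0.27  0.3  -0.28 -0.   -0.99 -1.31]
-333.3 -2.74 [-0.27  0.3  -0.28  0.   -0.99 -0.91]
-333.3 -2.34 [-0.27  0.3  -0.28  0.   -0.99 -0.51]
-333.3 -1.94 [-0.27  0.3  -0.28  0.   -0.99 -0.11]
-333.3 -1.54 [-0.27  0.3  -0.28  0.   -0.99  0.29]
-333.3 -1.14 [-0.27  0.3  -0.28  0.   -0.99  0.69]
-333.3 -0.74 [-0.27  0.3  -0.28  0.   -0.99  1.09]
-333.3 -0.34 [-0.27  0.3  -0.28  0.   -0.99  1.49]
-333.3 0.06 [-0.27  0.3  -0.28  0.   -0.99  1.89]
-333.3 0.46 [-0.27  0.3  -0.28  0.   -0.99  2.29]
-333.3 0.86 [-0.27  0.3  -0.28  0.   -0.99  2.69]
-333.3 1.26 None
-333.3 1.66 [-0.27  0.3  -0.28  0.   -0.99 -2.79]
-333.3 2.06 [-0.27  0.3  -0.28 -0.   -0.99 -2.39]
-333.3 2.46 [-0.27  0.3  -0.28 -0.   -0.99 -1.99]
-333.3 2.86 [-0.27  0.3  -0.28 -0.   -0.99 -1.59]
```

```bash
python3 - <<'E'
from h import *
def tri(a,b):
    o1,d1=ray("top",a);o2,d2=ray("side",b);s=np.linalg.lstsq(np.c_[d1,-d2],o2-o1,rcond=None)[0]
    p,q=o1+d1*s[0],o2+d2*s[1];return ((p+q)/2).round(),np.linalg.norm(p-q).round()
print("cams",ray("top",(0,0))[0].round(),ray("side",(0,0))[0].round())
for n,a,b in(("stemtop",(239,269.5),(241,266)),("colcap",(120,235),(134,118)),("knob",(179,362),(179,290)),("wireL",(414,305),(413,252)),("motor R top corner",(122,340),(115,120)),("motor bot",(122,400),(138,265)),("bluecorner",(75,352),(62,122)),("pencil",(543,50),(441,0)),("wire loop",(540,350),(527,300)),("ironstand",(310,365),(317,330)),("bottle tip",(384,154),(367,158)),("tin",(311,178),(305,212))): print(n,*tri(a,b))
E
```

```text
cams [ 435. -220.  934.] [  -5. -282.  695.]
stemtop [ 502. -133.   67.] 1.0
colcap [493. -21. 357.] 4.0
knob [354. -89. 190.] 1.0
wireL [ 491. -404.  151.] 3.0
motor R top corner [386. -64. 425.] 18.0
motor bot [314. -60. 286.] 22.0
bluecorner [367. -23. 432.] 24.0
pencil [ 761. -429.  422.] 27.0
wire loop [ 461. -593.  108.] 40.0
ironstand [ 375. -271.   97.] 1.0
bottle tip [ 715. -332.  148.] 4.0
tin [ 691. -224.   22.] 1.0
```

```bash
cat > fk.py <<'E'
import numpy as np
from scipy.spatial.transform import Rotation as R
def pts(j,k):
    r0,d2,h,a,L,c,d5,T,s4=k
    A=R.from_euler("z",j[0]);S=A.apply([r0,d2,h]);B=A*R.from_euler("y",j[1]);E=S+B.apply([0,0,a])
    C=B*R.from_euler("y",-j[2]);W=E+C.apply([L,0,c]);D=C*R.from_euler("x",s4*j[3]);W2=W+D.apply([0,d5,0])
    return S,E,W,W2,W2+(D*R.from_euler("y",-j[4])).apply([T,0,0])
E
python3 - <<'E'
from h import *
from fk import *
from scipy.optimize import least_squares
g=np.random.default_rng(0);S=[]
for i in range(120):
    p=np.array([g.uniform(350,650),g.uniform(-400,300),g.uniform(100,450)])
    q=(R.from_euler("z",g.uniform(-1,1))*R.from_euler("x",np.pi)*R.from_rotvec(g.uniform(-.5,.5,3)))
    j=bot.solve_ik(p,q.as_quat())
    if j is not None:S.append((p,j))
best=min((least_squares(lambda k:np.concatenate([pts(j,np.append(k,s))[4]-p for p,j in S]),[0,0,300,450,450,0,-190,200],loss="soft_l1").__dict__|{"s":s} for s in(1,-1)),key=lambda r:r["cost"])
k=np.append(best["x"],best["s"]);print(len(S),best["cost"],k.round(1));np.save("k.npy",k)
dn=lambda y:(R.from_euler("z",y)*R.from_euler("x",np.pi)).as_quat()
for p,y in(((500.5,-133,40),-1),((500.5,-133,300),-1),((500.5,-133,450),-1),((495,-333,120),1.)):
    j=bot.solve_ik(p,dn(y));print(p,None if j is None else (np.round(j,2),np.round(pts(j,k)).tolist()))
E
```

```text
Traceback (most recent call last):
KeyError: 'cost'
```

```bash
python3 - <<'E'
from h import *
from fk import *
from scipy.optimize import least_squares
g=np.random.default_rng(0);S=[]
for i in range(120):
    p=np.array([g.uniform(350,650),g.uniform(-400,300),g.uniform(100,450)])
    q=(R.from_euler("z",g.uniform(-1,1))*R.from_euler("x",np.pi)*R.from_rotvec(g.uniform(-.5,.5,3)))
    j=bot.solve_ik(p,q.as_quat())
    if j is not None:S.append((p,j))
fs=[(least_squares(lambda k:np.concatenate([pts(j,np.append(k,s))[4]-p for p,j in S]),[0,0,300,450,450,0,-190,200],loss="soft_l1"),s) for s in(1,-1)]
b,s=min(fs,key=lambda r:r[0].cost)
k=np.append(b.x,s);print(len(S),b.cost,k.round(1));np.save("k.npy",k)
dn=lambda y:(R.from_euler("z",y)*R.from_euler("x",np.pi)).as_quat()
for p,y in(((500.5,-133,40),-1),((500.5,-133,300),-1),((500.5,-133,450),-1),((495,-333,120),1.)):
    j=bot.solve_ik(p,dn(y));print(p,None if j is None else (np.round(j,2),np.round(pts(j,k)).tolist()))
E
```

```text
116 0.0 [   0.    -0.   198.8  601.6  463.6   -0.  -191.8  378.    -1. ]
(500.5, -133, 40) (array([ 0.12,  0.31, -0.56,  0.  , -0.7 ,  0.45]), [[0.0, -0.0, 199.0], [181.0, 22.0, 772.0], [478.0, 57.0, 418.0], [500.0, -133.0, 418.0], [500.0, -133.0, 40.0]])
(500.5, -133, 300) (array([ 0.12,  0.06, -0.21,  0.  , -1.31,  0.45]), [[0.0, -0.0, 199.0], [33.0, 4.0, 799.0], [478.0, 57.0, 678.0], [501.0, -133.0, 678.0], [501.0, -133.0, 300.0]])
(500.5, -133, 450) (array([ 0.12,  0.03,  0.09,  0.  , -1.63,  0.45]), [[0.0, -0.0, 199.0], [18.0, 2.0, 800.0], [478.0, 57.0, 828.0], [501.0, -133.0, 828.0], [501.0, -133.0, 450.0]])
(495, -333, 120) (array([-0.26,  0.32, -0.31,  0.  , -0.94,  2.84]), [[0.0, -0.0, 199.0], [183.0, -50.0, 770.0], [545.0, -148.0, 498.0], [495.0, -333.0, 498.0], [495.0, -333.0, 120.0]])
```

```bash
cat >> h.py <<'E'
from scipy.spatial.transform import Rotation as R
dn=lambda y:(R.from_euler("z",y)*R.from_euler("x",np.pi)).as_quat()
def st(m=""):
    s=bot.read_state();y=R.from_quat(s["eef_rot"])*R.from_euler("x",np.pi)
    print(m,"t%.1f"%s["t"],"p",s["tcp_pos"].round(1),"yaw %.3f"%y.as_euler("ZYX")[0],"F",s["contact_force"].round(1),"M",s["moment"].round(2),"w %.1f f %.1f"%(s["width"],s["finger_force"]),"j6 %.2f"%s["joint_pos"][5],flush=True);return s
E
python3 - <<'E'
from h import *
s=bot.read_state()
bot.line_to([201.3,644.3,450],300); bot.move_ptp([500.5,-133,330],dn(-1.0)); st()
a=bot.camera("side");b=bot.camera("top")
cv2.imwrite("pics/s1.png",cv2.resize(np.hstack([a,b])[:,:,::-1],(800,300),interpolation=cv2.INTER_AREA))
E
```

```text
t4.0 p [ 500.8 -132.5  330. ] yaw -0.999 F [-0.2  0.9 -0.3] M [ 0.01 -0.02 -0.  ] w 87.2 f 0.0 j6 0.45
```

View pics/s1.png

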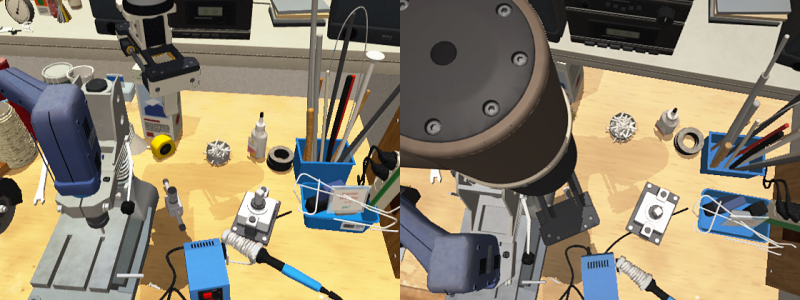

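The arm's wrist is bulky, and a vertical grasp would put it close to the drill-press column (cap about z 357). I'll grasp with the tool leaned 0.3 rad away from the press.

```bash
cat >> h.py <<'E'
def pose(g,yaw,t=0.,D=0.):
    """TCP position, quat for grasp point g; tool leaned t toward -y, then all turned D about z"""
    r=R.from_euler("z",D)*R.from_euler("x",t)*R.from_quat(dn(yaw))
    return np.array(g)+19*r.apply([0,0,1]),r.as_quat()
E
python3 - <<'E'
from h import *
from fk import pts
k=np.load("k.npy");T=.3;ok=None
for yaw in(np.pi/2,-np.pi/2):
  for g,D in(((500.5,-133,300),0),((500.5,-133,60),0),((494.5,-333.3,180),-1.15),((494.5,-333.3,180),.416)):
    p,q=pose(g,yaw,T,D);j=bot.solve_ik(p,q);print(round(yaw,2),g,D,None if j is None else (np.round(j,2).tolist(),np.round(pts(j,k)[1:4]).tolist()))
E
```

```text
1.57 (500.5, -133, 300) 0 ([-0.11, 0.14, -0.07, -0.3, -1.4, -2.98], [[81.0, -9.0, 795.0], [532.0, -58.0, 699.0], [501.0, -239.0, 643.0]])
1.57 (500.5, -133, 60) 0 ([-0.12, 0.37, -0.34, -0.37, -0.93, -2.79], [[218.0, -26.0, 759.0], [567.0, -67.0, 456.0], [500.0, -239.0, 403.0]])
1.57 (494.5, -333.3, 180) -1.15 ([-0.42, 0.22, -0.27, -0.28, -0.9, 2.56], [[119.0, -53.0, 786.0], [495.0, -218.0, 570.0], [398.0, -377.0, 523.0]])
1.57 (494.5, -333.3, 180) 0.416 ([-0.4, 0.43, 0.02, -0.21, -1.39, -2.26], [[233.0, -98.0, 745.0], [625.0, -264.0, 559.0], [537.0, -430.0, 523.0]])
-1.57 (500.5, -133, 300) 0 ([-0.11, 0.14, -0.07, -0.3, -1.4, 0.17], [[81.0, -9.0, 795.0], [532.0, -58.0, 699.0], [501.0, -239.0, 643.0]])
-1.57 (500.5, -133, 60) 0 ([-0.12, 0.37, -0.34, -0.37, -0.93, 0.35], [[218.0, -26.0, 759.0], [567.0, -67.0, 456.0], [500.0, -239.0, 403.0]])
-1.57 (494.5, -333.3, 180) -1.15 ([-0.42, 0.22, -0.27, -0.28, -0.9, -0.58], [[119.0, -53.0, 786.0], [495.0, -218.0, 570.0], [398.0, -377.0, 523.0]])
-1.57 (494.5, -333.3, 180) 0.416 ([-0.4, 0.43, 0.02, -0.21, -1.39, 0.88], [[233.0, -98.0, 745.0], [625.0, -264.0, 559.0], [537.0, -430.0, 523.0]])
```

```bash
python3 - <<'E'
from h import *
Y=-np.pi/2;T=.3
p,q=pose((500.5,-133,300),Y,T);bot.move_ptp(p,q);st("hover")
for z in(130,60):
    p,q=pose((500.5,-133,z),Y,T);bot.line_to(p,200 if z>100 else 80,q);st(z)
bot.move_gripper(10,25);st("grip")
p,_=pose((500.5,-133,66),Y,T);bot.line_to(p,30);s=st("lift6")
if s["width"]>15:
    p,_=pose((500.5,-133,190),Y,T);bot.line_to(p,120);st("lift")
    cv2.imwrite("pics/s2.png",bot.camera("side")[:,:,::-1])
E
```

```text
hover t4.4 p [ 500.5 -128.8  280.8] yaw -1.573 F [0.  0.  0.1] M [-0.95 -0.07 -0.04] w 87.5 f 0.0 j6 0.17
130 t5.4 p [ 501.4 -127.2  113.2] yaw -1.568 F [-0.8  0.1  0.7] M [-0.86 -0.1  -0.01] w 87.3 f 0.0 j6 0.29
60 t6.5 p [ 500.9 -127.5   42.2] yaw -1.570 F [-0.1 -0.3 -0.7] M [-0.93 -0.09 -0.01] w 87.8 f 0.0 j6 0.35
grip t7.5 p [ 500.3 -127.4   41.8] yaw -1.571 F [ 0.  -0.   0.2] M [-0.9   0.21  0.09] w 21.3 f 25.0 j6 0.35
lift6 t7.9 p [ 500.6 -127.4   48. ] yaw -1.571 F [ 0.1 -0.8 -3.5] M [-1.24 -0.07  0.06] w 21.4 f 25.0 j6 0.35
lift t9.1 p [ 500.  -127.2  171. ] yaw -1.571 F [ 0.7  0.8 -3.4] M [-1.23 -0.01  0.02] w 21.1 f 25.0 j6 0.24
```

View pics/s2.png

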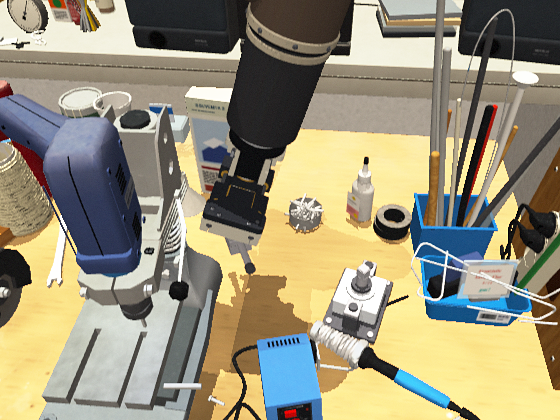

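```bash
python3 - <<'E'
from h import *
Y=-np.pi/2;T=.3;D=-1.15
p,q=pose((498,-230,190),Y,T,-.6);bot.line_to(p,120,q)
p,q=pose((494.3,-333.3,190),Y,T,D);bot.line_to(p,120,q)
p,q=pose((494.3,-333.3,168),Y,T,D);bot.line_to(p,60,q);st("over")
a=bot.camera("side");b=bot.camera("top")
f=lambda im:cv2.resize(im[190:350,265:465],(400,320),interpolation=cv2.INTER_CUBIC)
cv2.imwrite("pics/s3.png",np.hstack([f(a),f(b)])[:,:,::-1])
E
```

```text
over t11.6 p [ 499.3 -331.   149.3] yaw -2.721 F [ 1.3 -0.  -3.6] M [-0.51  1.07  0.04] w 21.6 f 25.0 j6 -0.57
```

View pics/s3.png

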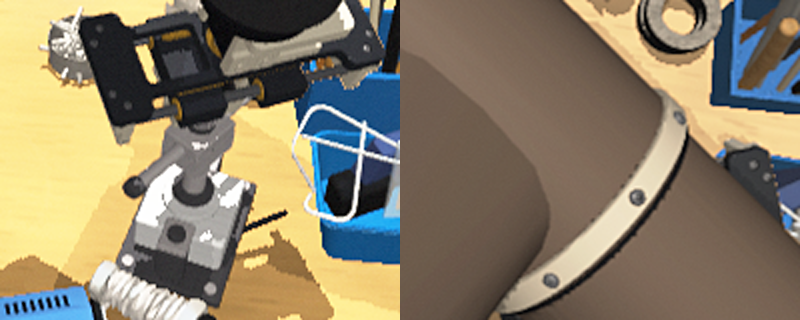

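The wrench hangs level over the tap, with its body at (205,130) in the left crop and the tap shank directly below. I'll lower it in small steps and watch the forces.

```bash
python3 - <<'E'
from h import *
Y=-np.pi/2;T=.3;D=-1.15
f0=bot.read_state()["contact_force"];x,y=494.3,-333.3
z=168
while z>143.2:
    z-=1.5
    p,q=pose((x,y,z),Y,T,D);bot.line_to(p,20,q)
    s=bot.read_state();d=s["contact_force"]-f0
    if np.abs(d).max()>2:st(f"z{z} {x:.1f} {y:.1f}")
    if np.hypot(*d[:2])>2: x+=.12*d[0];y+=.12*d[1]
    if d[2]>6:break
st(z)
E
```

```text
z157.5 494.3 -333.3 t13.5 p [ 499.6 -331.4  139.5] yaw -2.721 F [-0.1 -2.2 -3.6] M [-1.25  0.84 -0.23] w 21.3 f 25.0 j6 -0.56
z156.0 494.3 -333.6 t13.7 p [ 499.4 -331.5  137.6] yaw -2.721 F [ 1.2 -2.5 -4.4] M [-1.35  0.66 -0.34] w 21.5 f 25.0 j6 -0.56
z154.5 494.4 -334.0 t14.0 p [ 499.4 -331.7  136.1] yaw -2.721 F [ 1.8 -1.6 -4.9] M [-1.21  0.69 -0.25] w 21.4 f 25.0 j6 -0.56
z142.5 494.5 -334.3 t16.0 p [ 500.  -332.2  125.3] yaw -2.720 F [-1.6  0.   5.1] M [0.28 0.99 0.15] w 21.7 f 25.0 j6 -0.55
142.5 t16.0 p [ 500.  -332.2  125.3] yaw -2.720 F [-1.6  0.   5.1] M [0.28 0.99 0.15] w 21.7 f 25.0 j6 -0.55
```

```bash
python3 - <<'E'
from h import *
Y=-np.pi/2;T=.3;D=-1.15
bot.move_gripper(70);s=st("open")
p=s["tcp_pos"];bot.line_to([p[0],p[1],185],150)
c=np.array([494.9,-334.5])
for yaw in(-1.15,1.0):
    bot.move_ptp([*c,185],dn(yaw));s=st("up");f0=s["contact_force"]
    bot.line_to([*c,121.5],100)
    s=st("down");bot.move_gripper(10,6);s=st("grip")
    ax=np.array([-np.sin(yaw),np.cos(yaw)]);d=(s["contact_force"]-f0)[:2]@ax;print("axis force",d,"axis pos",s["tcp_pos"][:2]@ax,c@ax)
    if yaw<0: bot.move_gripper(70);bot.line_to([*c,185],150)
b=bot.camera("side");cv2.imwrite("pics/s4.png",cv2.resize(b[190:350,265:465],(600,480),interpolation=cv2.INTER_CUBIC)[:,:,::-1])
E
```

```text
open t16.9 p [ 499.7 -332.   124.3] yaw -2.721 F [ 0.5 -0.7 -0.2] M [-0.39  0.73 -0.03] w 69.9 f 0.0 j6 -0.55
up t18.7 p [ 494.6 -334.4  184.3] yaw -1.152 F [-0.6  0.3 -0.3] M [-0.01  0.01  0.03] w 70.3 f 0.0 j6 0.69
down t19.4 p [ 495.3 -334.8  122. ] yaw -1.150 F [ 0.6  0.5 -0.7] M [ 0.03 -0.04 -0.01] w 70.0 f 0.0 j6 0.69
grip t20.3 p [ 494.8 -334.5  121.5] yaw -1.150 F [-0.6 -0.4  0.4] M [-0.07  0.23 -0.05] w 21.6 f 6.0 j6 0.69
axis force -0.30641925454563723 axis pos 314.94256030911475 315.08782505918117
up t23.7 p [ 494.8 -334.5  184.6] yaw 0.999 F [-0.7  0.   0.4] M [-0.08 -0.07 -0.01] w 70.1 f 0.0 j6 2.84
down t24.4 p [ 495.3 -334.7  122. ] yaw 1.000 F [ 0.   0.5 -0.6] M [-0.06 -0.1   0.03] w 70.2 f 0.0 j6 2.84
grip t25.3 p [ 494.7 -334.4  121.5] yaw 1.000 F [-0.3  1.   1.4] M [ 0.12  0.2  -0.03] w 21.7 f 6.0 j6 2.84
axis force 0.14953734829571452 axis pos -596.9987831829282 -597.1751116943207
```

View pics/s4.png

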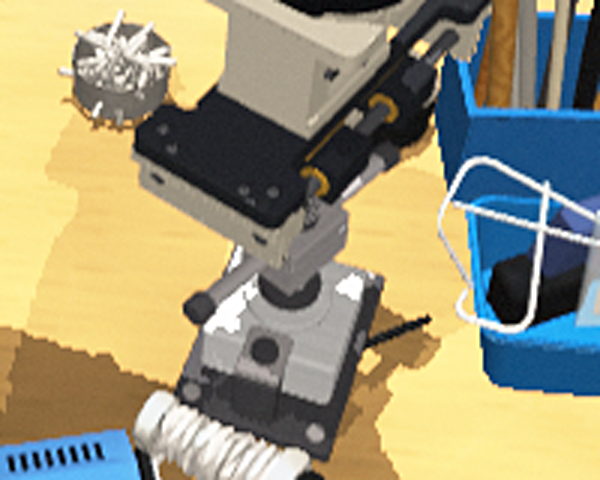

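```bash
cat > tw.py <<'E'
from h import *
import json
# state: yaw (commanded tool), tap (estimated tap angle cw), z0
def load(): return json.load(open("s.json"))
def save(d): json.dump(d,open("s.json","w"))
def turn(d,cw,tapmove,rate=.8):
    """turn wrench cw rad (neg = ccw), tap expected to move tapmove"""
    d["yaw"]-=cw;d["tap"]+=tapmove;z=d["z0"]-.796*d["tap"]
    dist=max(abs(z-d["z"]),.05);d["z"]=z
    bot.line_to([*d["c"],z],max(dist*rate/abs(cw),.05),dn(d["yaw"]));save(d)
    return bot.read_state()
E
python3 - <<'E'
from tw import *
d=dict(yaw=1.0,tap=0.,z0=121.5,z=121.5,c=[494.9,-334.5]);save(d)
bot.move_gripper(10,30);s=st("g");m0=s["moment"][2]
for i in range(5):
    s=turn(d,.06,0.048);st(i)
E
```

```text
g t25.5 p [ 494.8 -334.4  121.5] yaw 1.000 F [-0.7  0.5  1.5] M [0.24 0.29 0.05] w 20.9 f 30.0 j6 2.84
0 t25.8 p [ 495.  -334.6  121.5] yaw 0.941 F [-0.3  0.2  0.3] M [-0.03  0.15 -0.03] w 21.5 f 30.0 j6 2.78
1 t26.0 p [ 495.  -334.7  121.6] yaw 0.883 F [-0.4 -2.   1.3] M [-0.65  0.18 -0.04] w 21.6 f 30.0 j6 2.72
2 t26.3 p [ 494.9 -334.7  121.5] yaw 0.823 F [-0.6 -2.6  2.4] M [-0.83  0.44  0.07] w 21.3 f 30.0 j6 2.66
3 t26.5 p [ 494.9 -334.7  121.4] yaw 0.763 F [-1.3 -1.3  1.9] M [-1.02  0.43  0.09] w 21.5 f 30.0 j6 2.60
4 t26.8 p [ 494.9 -334.6  121.4] yaw 0.703 F [-2.1 -2.9  1.6] M [-1.13  0.5   0.07] w 20.9 f 30.0 j6 2.54
```

```bash
cat >> tw.py <<'E'
def run(d,cw,tapmove,n,g=.1,rate=.8):
    for i in range(n):
        s=turn(d,cw/n,tapmove/n,rate);st("tap %.2f c %s"%(d["tap"],np.round(d["c"],2)))
        f=s["contact_force"]
        for k in(0,1): d["c"][k]+=float(np.clip(g*f[k],-.3,.3))
        if np.hypot(*f[:2])>15 or abs(s["moment"][2])>.35: print("STOP");break
    save(d)
E
python3 - <<'E'
from tw import *
d=load();d["tap"]=.15;d["c"]=[494.7,-334.8]
run(d,np.pi-.15,np.pi-.15,5)
E
```

```text
tap 0.75 c [ 494.7 -334.8] t27.5 p [ 494.8 -334.8  120.9] yaw 0.105 F [-1.6 -1.7  1.4] M [-1.05  0.34  0.03] w 21.6 f 30.0 j6 1.94
tap 1.35 c [ 494.54 -334.97] t28.3 p [ 494.6 -334.9  120.4] yaw -0.494 F [-0.6 -1.3  1.7] M [-0.84  0.31  0.08] w 21.7 f 30.0 j6 1.35
tap 1.94 c [ 494.48 -335.11] t29.0 p [ 494.5 -335.   120. ] yaw -1.092 F [-0.7 -0.7  1.4] M [-0.47  0.29  0.04] w 21.5 f 30.0 j6 0.75
tap 2.54 c [ 494.41 -335.18] t29.8 p [ 494.4 -335.1  119.5] yaw -1.690 F [-1.  -1.3  1.9] M [-0.17  0.13 -0.01] w 21.4 f 30.0 j6 0.15
tap 3.14 c [ 494.31 -335.31] t30.5 p [ 494.4 -335.2  119. ] yaw -2.289 F [-1.   0.9  2.4] M [0.25 0.08 0.11] w 21.5 f 30.0 j6 -0.45
```

```bash
python3 - <<'E'
from tw import *
def pic(n,w,c,zu):
    im=bot.camera("side")[:,:,::-1].copy()
    for s in(-1,1):
        u=proj("side",(c[0]+s*76*np.cos(w),c[1]+s*76*np.sin(w),zu+20));cv2.circle(im,tuple(int(v) for v in np.round(u)),3,(0,0,255),1)
    return cv2.resize(im[210:350,265:465],(400,280),interpolation=cv2.INTER_CUBIC)
d=load();off=.474-1.15-1.0
a=pic(0,d["yaw"]+off,d["c"],80)
run(d,-(np.pi/2+.2),-np.pi/2,3)
b=pic(0,d["yaw"]+off,d["c"],81)
cv2.imwrite("pics/s5.png",np.hstack([a,b]))
E
```

```text
tap 2.62 c [ 494.22 -335.22] t31.3 p [ 494.3 -335.2  119.3] yaw -1.703 F [-0.8 -0.2  0.1] M [ 0.04 -0.25 -0.04] w 21.2 f 30.0 j6 0.14
tap 2.09 c [ 494.14 -335.25] t32.1 p [ 494.3 -335.2  119.8] yaw -1.114 F [ 1.3 -0.9 -0.1] M [ 0.07 -0.47 -0.05] w 21.3 f 30.0 j6 0.73
tap 1.57 c [ 494.27 -335.34] t32.8 p [ 494.4 -335.3  120.3] yaw -0.524 F [2.  1.  0.7] M [ 0.26 -0.51 -0.01] w 21.3 f 30.0 j6 1.32
```

View pics/s5.png

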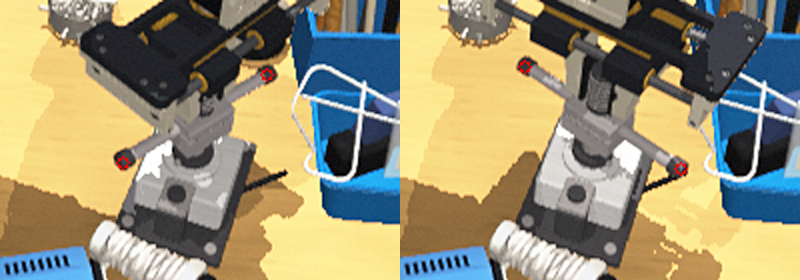

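The bar ends sit exactly on the predicted marks in both halves, (268,75)/(123,162) and (526,66)/(678,168), so there's no slip. Next is the second cycle, then a regrip for travel.

```bash
python3 - <<'E'
from tw import *
d=load()
run(d,np.pi+.2,np.pi,5)
run(d,-(np.pi/2+.2),-np.pi/2,3)
# regrip with 0.9 rad more travel
bot.move_gripper(60);st("open")
d["yaw"]+=.9;bot.line_to([*d["c"],d["z"]],50,dn(d["yaw"])) if 0 else bot.move_ptp([*d["c"],d["z"]],dn(d["yaw"]))
save(d);bot.move_gripper(10,30);st("regrip")
E
```

```text
tap 2.20 c [ 494.47 -335.24] t33.7 p [ 494.4 -335.3  119.9] yaw -1.188 F [ 0.3 -0.1  2.2] M [ 0.24 -0.16  0.07] w 21.3 f 30.0 j6 0.65
tap 2.83 c [ 494.5  -335.24] t34.5 p [ 494.4 -335.3  119.3] yaw -1.855 F [-0.7  1.2  3.4] M [0.29 0.08 0.06] w 21.1 f 30.0 j6 -0.02
tap 3.46 c [ 494.43 -335.13] t35.3 p [ 494.4 -335.2  118.8] yaw -2.523 F [-0.5 -0.   3.9] M [0.27 0.09 0.04] w 21.4 f 30.0 j6 -0.68
tap 4.08 c [ 494.38 -335.13] t36.1 p [ 494.4 -335.1  118.2] yaw 3.092 F [-0.7  0.7  3.3] M [0.31 0.03 0.08] w 21.4 f 30.0 j6 -1.35
tap 4.71 c [ 494.31 -335.06] t36.9 p [ 494.4 -335.   117.7] yaw 2.423 F [0.9 1.5 3.3] M [ 0.33 -0.22  0.05] w 21.4 f 30.0 j6 -2.02
tap 4.19 c [ 494.41 -334.92] t37.7 p [ 494.3 -335.   118.1] yaw 3.010 F [-0.5 -0.8  0.6] M [-0.08 -0.23 -0.02] w 21.9 f 30.0 j6 -1.43
tap 3.67 c [ 494.36 -335.  ] t38.4 p [ 494.3 -335.   118.5] yaw -2.684 F [0.9 0.2 0.2] M [-0.13 -0.13 -0.05] w 21.1 f 30.0 j6 -0.84
tap 3.14 c [ 494.45 -334.98] t39.2 p [ 494.4 -335.   119. ] yaw -2.094 F [-0.6 -0.3  1.4] M [-0.22  0.02 -0.06] w 21.5 f 30.0 j6 -0.26
open t40.0 p [ 494.4 -335.   119. ] yaw -2.092 F [0.2 0.5 0.2] M [ 0.06 -0.09 -0.02] w 59.6 f 0.0 j6 -0.25
regrip t41.6 p [ 494.4 -335.   119. ] yaw -1.192 F [-0.7 -0.3  0.6] M [ 0.04 -0.04 -0.06] w 21.3 f 30.0 j6 0.65
```

```bash
python3 - <<'E'
from tw import *
d=load()
run(d,1.95,1.75,3)
z=d["z"]
for i in range(35):
    s=turn(d,.03,.03,.3)
    m=[s["moment"][2]]
    for _ in range(2): bot.pause(.02);m.append(bot.read_state()["moment"][2])
    print("%.2f %.3f"%(d["tap"],np.mean(m)),end="; ")
    if np.mean(m)>.17:break
st("end")
E
```

```text
tap 3.72 c [ 494.39 -335.  ] t42.4 p [ 494.4 -335.   118.7] yaw -1.840 F [-0.7  0.5  1.1] M [0.17 0.02 0.1 ] w 21.6 f 30.0 j6 -0.00
tap 4.31 c [ 494.31 -334.95] t43.2 p [ 494.4 -334.9  118.1] yaw -2.489 F [-0.1  0.2  0.6] M [ 0.17 -0.22  0.03] w 21.2 f 30.0 j6 -0.65
tap 4.89 c [ 494.3  -334.94] t44.0 p [ 494.5 -335.   117.6] yaw -3.139 F [0.9 0.9 0.9] M [ 0.04 -0.47  0.02] w 21.5 f 30.0 j6 -1.30
4.92 0.079; 4.95 0.067; 4.98 0.082; 5.01 0.097; 5.04 0.058; 5.07 0.073; 5.10 0.068; 5.13 0.068; 5.16 0.057; 5.19 0.080; 5.22 0.046; 5.25 0.100; 5.28 0.095; 5.31 0.085; 5.34 0.106; 5.37 0.270; end t48.5 p [ 494.4 -334.8  117.2] yaw 2.663 F [ 0.7 -1.4  1.5] M [-0.52 -0.6   0.29] w 21.3 f 30.0 j6 -1.78
```

```bash
python3 - <<'E'
from tw import *
d=load()
bot.move_gripper(60);st("open")
bot.line_to([*d["c"],200],80);bot.line_to([430,-250,330],250);st("away")
a=bot.camera("side");b=bot.camera("top")
f=lambda im:cv2.resize(im[190:350,265:465],(400,320),interpolation=cv2.INTER_CUBIC)
cv2.imwrite("pics/s6.png",np.hstack([f(a),f(b)])[:,:,::-1])
E
```

```text
open t49.3 p [ 494.4 -334.8  117.2] yaw 2.662 F [0.4 0.2 0.3] M [-0.07 -0.17 -0.01] w 59.7 f 0.0 j6 -1.78
away t51.4 p [ 429.9 -249.9  328.8] yaw 2.662 F [-0.1 -0.8  0.7] M [-0.07 -0.16  0.  ] w 60.2 f 0.0 j6 -1.92
```

View pics/s6.png

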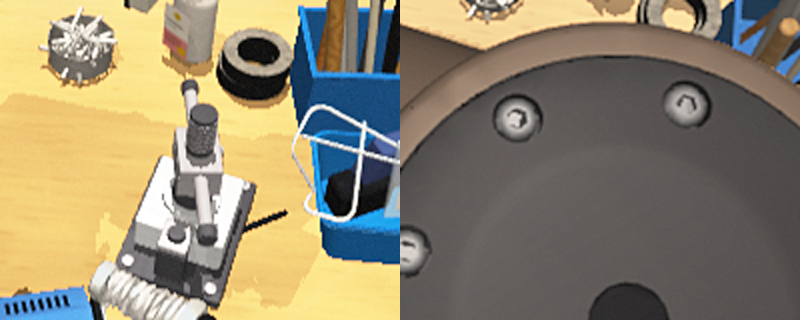

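The wrench sits upright on the tap, with its stem top at (203,115) in the left crop. The surroundings look undisturbed and the robot is clear of everything.

```bash
python3 -c "
from plant import bot
print(bot.close_job())"
```

```text
the job is handed in; nothing more can be done
None
```

The tap was worked half a turn forward and a quarter back, twice, then forward until the torque jumped at about 5.37 rad, which I took as the collar home; the wrench is still on the tap, the arm is clear, and the job was handed in at about 51 s.

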